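# Clamp a yo-yo half in the lever press and start the dwell timer

## Robot

A 6-joint arm with a two-finger parallel gripper is mounted at the origin on the work surface. World frame = base frame: x ahead of the robot, y to its left, z up, the work surface at z = 0. Lengths are in mm, angles in rad, forces in N, time in s.
With the tool pointing down it reaches from about 350 to 975 mm from the base axis. Payload 7.1 kg.
Tool frame: the origin (TCP) lies at the very end of the fingers, on their centre line; the grasp point (between the pads) lies 19 mm behind it; z points along the fingers, x is the direction in which the jaws open and shut, and the axes are right-handed (so a half turn about z gives the same grasp; the last joint's range is limited). The gripper opens to 88 mm and grips with 3 to 60 N. Pads are 20 mm wide; open, the fingers measure 115 mm over their backs; the gripper's body (75 mm by 178 mm) begins 61 mm behind the grasp point.
Start: joints at [-0.019, 0.423, 1.63, -0, 1.089, -0.019], TCP at [624.984, 0.026, 222.675] pointing down, gripper open.
Joint ranges: [-3, 3], [-0.9, 2.11], [0.09, 2.58], [-1.31, 4.45], [0.11, 2.69], [-2.54, 2.54]. Speed limits (rad/s): [2.39, 2.39, 3.01, 3.14, 3.14, 3.14].

## Interface

Orientations are given as a rotation vector (axis times angle).
In Python, from workcell import ctrl gives the robot as it stands. The module is installed in compiled form; this text tells all that it offers.
- The arm moves only by the tool move_arm, never from a script. Its argument "motion" is a list of rows, each a list of 2 entries, a list of its own where there are three numbers: the shift along the tool's x, y, z normalised to -1 to 1, where 1 is 150 mm, then the turn, a rotation vector about the tool's x, y, z normalised to -1 to 1, where 1 is 60 degrees. In form: [[[x, y, z], [rx, ry, rz]], ...]. A call has exactly 5 rows; each row is the pose to reach, as a shift and turn from the pose commanded when the call began, along the tool's axes at that moment; what a row does not reach only later rows make up. A row lasts 1/8 s, in which the tool goes at most 62.5 mm and 10.7 degrees, less where a joint would pass 70% of its speed; a pose out of reach is approached as far as the arm can. A call with a number of a shift or a turn outside -1 to 1 is refused whole. A call with a gripper value outside its range is refused whole. "gripper" is the opening, from 0 (shut) to 1 (fully open), set as the call begins (left out, the last holds). The fingers move at their own pace and stop on an object; the grip force is fixed at half the most. Time passes only in rows, so rows that repeat a pose let the fingers close, or fill a call up. It gives the time, the measured TCP pose, the force and the opening at its end, in the units of the state.
- ctrl.get_obs(): the state, without advancing time (a new reading comes with each control period).
- ctrl.get_image(name): name is "scene" or "side" or "wrist"; returns a dict with "pixels" (420x560x3 uint8, red, green, blue), "camera_matrix" (3x3 intrinsics, pixels), "D" ([k1, k2, p1, p2, k3] as OpenCV has them; the pictures are not rectified), "R" (3x3) and "t" (3): a world point X has camera coordinates R X + t; the wrist camera has in their place "mount" (4x4, takes a point from camera to tool coordinates, whose origin is the TCP and whose axes are the tool frame's). Camera axes: x right, y down, z forward; pixel columns grow to the right and rows downward; lengths in mm; the calibration is good to about 2 mm. A picture is of the moment at which its call begins: read the wrist's pose just before it. There is no depth.
- ctrl.close_job(): hands the job in, once; it reports no verdict.
Trained networks look in the newest picture that a camera, given by its name, has taken for a name from the list of things; names that differ only in an ending like _2 or _b are one class to them, and where a whole thing is asked for, a point or a joint stands for the part that bears it (a point fixed in the world has none). Each returns a list of dicts, best first, with "p" (0 to 1); they miss things now and then, are a little off and sometimes report something else, mostly with a low value. They report only what shows in the picture. A call takes as long as a camera call. They do not tell look-alikes from the thing itself.
- ctrl.boxes_of(camera, name): "location" ([x, y, z] in mm, in world coordinates, good to about 4 mm: the middle of the surface that is visible of it).
- ctrl.regions_of(camera, name): "mask" (420x560 bool, what is visible of it).
- ctrl.pinpoint(camera, name): "location" ([x, y, z] in mm, in world coordinates, good to about 4 mm: a listed point, or the origin of a listed thing).
The state is a dict: "t": time; "qpos": joint angles; "qvel": joint speeds; "joint_torque": joint torques, N m; "ee_pos": TCP position; "orientation": TCP orientation; "ft_force": force on the tool from outside, world axes, zero at the start; "moment": the same for the moment, N m; "width": finger opening in mm.
Only numpy, scipy, OpenCV 4.12 (cv2) and the standard library are available. Lean on these libraries where they do the work, as an engineer would, in place of code of your own. Each camera call takes 0.05 s, during which the arm holds its last target.

## Task

Push the closed rocker lever of the bearing press over so that it snaps open, take the single yo-yo half (not the whole yo-yo) and stand it hub up on the press's flat plate, centred under where the ram comes down and just short of the two pins, then push the lever back over so that the ram snaps down on the hub. With the half clamped, start the dwell timer by pushing its plunger fully in and letting it spring back out. Leave everything else on the bench where it is, and do not tip the yo-yo half over.

Things in the scene. Friction and masses are not known exactly. Their poses are not given: they have to be found in the camera images.
- press: Cast-iron lever press, fixed, on either side of the bench. Origin at bench level under the nest centre; z up, +x from nest to lever pivot, y along the pivot axis. Base x -67 to 138 mm, 110 mm wide, 22 high, with a flat plate 115 x 100 mm, top 30 mm above the bench. Two cheeks (x 78 to 122, y 22 to 34 mm either side, 105 mm high) carry the lever.
- nest (a point): Nest centre on the plate's top face, 30 mm above the bench, where the middle of the yo-yo half's underside belongs. Two steel locating pins, 8 mm thick, rise 10 mm from the plate at press x 28, y +-24 mm (37 mm from the centre): a centred half clears them by 5 mm. Axes as the press.
- pivot (a point): Pivot of the rocker lever, on its axis (press y): 100 mm from the nest centre along press +x, 85 mm above the bench. Axes as the press.
- rocker (a joint): Angle (rad) of the L-shaped lever: ram arm and handle arm at a right angle, 26 wide, 18 mm thick. 0 closed: ram arm level towards the nest, handle upright. It grows as the handle swings to press +x and the ram arm rises; 1.75 open stop: ram arm upright, leaning 10 deg back. Balance at about 0.8; past it, it falls over by its weight. About 5 N starts it. Rests at about 0.07 on the yo-yo half.
- grip_bar (a point): Centre of the round steel cross bar at the end of the handle arm, 22 mm thick, 64 mm long along press y, 105 mm from the pivot. Moves with the lever.
- ram_end (a point): On the centre line of the ram arm, 100 mm from the pivot, above the ram; the arm ends 8 mm beyond it. Moves with the lever.
- ram: Steel ram with rubber foot, 24 mm thick, stiffly sprung (3 mm) in the ram arm; origin at the middle of the foot's face, 39 mm from the arm's centre line. With the lever closed it points down on the nest centre; with the lever open it points towards press -x.
- yo_half: Single yo-yo half, yellow plastic, lying hub up, about 40 g. Origin at the centre of its flat underside, z up. Upright rim 56 mm across, 14 mm high (grip here), tapering to a hub 20 mm across, its top 24 mm above the underside. Pad box and whole yo-yo stand close on its own +x and -x sides: fingers fit only on its +-y sides.
- timer: Grey dwell timer box, 80 x 70 x 50 mm (x, y, z), fixed to the bench with two feet to 46 mm either side in y; origin at the centre of its underside. A plunger stands out of a collar, 28 mm across, on its top, collar top 62 mm above the bench.
- plunger (a joint): Travel of the timer's plunger (m): 0 out, 0.014 fully in. Moves straight down; spring 3 N at the start and 9 N fully in. Springs back when let go.
- plunger_top (a point): Centre of the top face of the plunger's knob (28 mm across), 90 mm above the bench when out, 76 mm when fully in. Moves with the plunger.
- pad_box: Bystander: clear acrylic pad box, open, 62 x 62 x 28 mm, origin under its centre.
- yo_whole: Bystander: whole yellow yo-yo (two halves joined), lying flat, 56 mm across, 42 mm high, origin under its centre.
- oil_bottle: Bystander: small white oil bottle, 32 mm across, 85 mm high, origin under its centre.
- spacer: Bystander: stainless spacer ring, 32 mm outside, 18 mm bore, 14 mm high, origin under its centre.
- bearing_jar: Bystander: glass jar with metal cap, 44 mm across, 55 mm high, origin under its centre.
- screwdriver: Bystander: screwdriver 150 mm long lying along its x axis at the far side.
- gauge_disc: Bystander: brass disc, 40 mm across, 18 mm high, origin under its centre.
There are look-alikes about, which are no part of the job. What is shaped like the yo_half but purple is not meant. Several things have the shape of the timer; the one meant has the colours described above.

How it is judged (in metres and radians):
On the way, in this order (a step that is already met when the one before it is completed fails the run):
1. the rocker lever is snapped over to its open stop (value of joint rocker above 1.6 rad), for 0.2 s.
2. the yo-yo half stands hub up on the plate, centred on the nest within 8 mm, let go, the lever still open (horizontal distance between yo_half and nest below 0.008 m and z of yo_half in the frame of nest between -0.004 and 0.004 m and angle between yo_half's own z axis and vertical below 0.1 rad and contact force between the fingers and yo_half below 0.1 N and value of joint rocker above 1.4 rad), for 0.2 s.
3. the lever is snapped back over and the ram bears on the half's hub (horizontal distance between yo_half and nest below 0.008 m and z of yo_half in the frame of nest between -0.004 and 0.004 m and angle between yo_half's own z axis and vertical below 0.1 rad and value of joint rocker between 0.04 and 0.16 rad and contact force between ram and yo_half above 1 N), for 0.3 s.
4. the timer's plunger is pushed fully in (over 12.5 of 14 mm) with the half clamped (value of joint rocker between 0.04 and 0.16 rad and contact force between ram and yo_half above 1 N and value of joint plunger above 0.0125 m), for 0.05 s.
At the end, for the whole second after the job is handed in: The yo-yo half stands hub up on the plate within 8 mm of the nest centre, at rest, clamped by the ram (over 1 N, lever between 0.04 and 0.16 rad); the timer's plunger has been pushed in over 12.5 mm after clamping and is out again (within 3 mm) (all of step 3 and value of joint plunger below 0.003 m and linear speed of yo_half below 0.02 m/s); the robot touches nothing.
It fails at once if a bystander is shifted more than 15 mm (distance of any of pad_box, yo_whole, oil_bottle, spacer, bearing_jar, screwdriver, gauge_disc from where it was at the start of the episode above 0.015 m).
It fails at once if the yo-yo half is tipped over (angle between yo_half's own z axis and vertical above 0.7 rad).
It also fails if it takes over 69 s, if anything falls off the work surface, if the arm or the gripper's body presses on something with over 40 N, if the wrist force passes 120 N, or if a joint passes its speed limit or range.

## Working session

There is one attempt and no reset: what is moved stays moved. The work goes in short steps, Python scripts to look and compute and a tool call to move; the robot and the scene stay as the last step left them, time stands still between calls to the robot, and variables do not carry over. Pictures are saved under pics/ and viewed, and the job is handed in when it is done.

Besides the shell and the picture viewer there is one more tool, called after "Call:" as name(argument=value, ...), one argument or row to a line, values as JSON. move_arm: Moves the arm, as the interface text tells. Its arguments: {"type":"object","properties":{"motion":{"type":"array","items":{"type":"array"}},"gripper":{"type":"number"}},"required":["motion"]}

```bash
mkdir -p pics; ls; cat > h.py <<'E'
import numpy as np, cv2
from workcell import ctrl
def snap(cam,fn):
    o=ctrl.get_obs(); im=ctrl.get_image(cam); cv2.imwrite('pics/'+fn,im['pixels'][:,:,::-1].copy()); return o,im
E
python3 - <<'E'
from h import *
o=ctrl.get_obs(); print(o)
for c in ['scene','side','wrist']:
    o,im=snap(c,c+'0.png')
    if c!='wrist': print(c,im['R'].T@-im['t'])
    for n in ['press','nest','pivot','grip_bar','ram_end','yo_half','timer','plunger_top','pad_box','yo_whole','oil_bottle','spacer','bearing_jar','screwdriver','gauge_disc']:
        print(c,n,[(np.round(d['location']).tolist(),round(d['p'],2)) for d in ctrl.pinpoint(c,n)][:4])
print(ctrl.get_obs()['t'])
E
```

```text
pics
{'t': 0.0, 'qpos': array([-1.90174269e-02,  4.23814365e-01,  1.63070394e+00,  7.01349395e-06,
        1.08861026e+00, -1.90116797e-02]), 'qvel': array([ 0.00034999, -0.00088263,  0.00068944,  0.00096958, -0.00072726,
       -0.00072171]), 'joint_torque': array([ 1.28069914e-03, -5.44622147e+01, -2.73670936e+01,  6.42951974e-02,
        2.27214623e-02, -1.51321510e-04]), 'ee_pos': array([6.24431237e+02, 2.75694750e-02, 2.21912760e+02]), 'orientation': array([-3.14155631e+00,  1.41435649e-05,  2.41195579e-03]), 'ft_force': array([ 0.32523872, -0.07348675, -0.647579  ]), 'moment': array([ 0.05266732, -0.06057441, -0.02440982]), 'width': 87.58123696987805}
scene [ 986.7390954  -537.00945118  831.12782615]
scene press [([484.0, -194.0, -2.0], 0.91)]
scene nest [([485.0, -197.0, 30.0], 0.71), ([515.0, -106.0, 0.0], 0.2)]
scene pivot [([578.0, -224.0, 83.0], 0.69)]
scene grip_bar [([576.0, -221.0, 196.0], 0.78)]
scene ram_end [([484.0, -197.0, 84.0], 0.95)]
scene yo_half [([486.0, 246.0, -2.0], 0.81), ([584.0, 187.0, 0.0], 0.69)]
scene timer [([484.0, 36.0, 4.0], 0.73), ([556.0, 32.0, 
[... 1227 characters left out ...]
gauge_disc [([637.0, 21.0, 0.0], 0.67)]
wrist press [([482.0, -200.0, 3.0], 0.92)]
wrist nest []
wrist pivot [([576.0, -225.0, 79.0], 0.75)]
wrist grip_bar []
wrist ram_end [([486.0, -195.0, 83.0], 0.6)]
wrist yo_half []
wrist timer [([558.0, 34.0, -2.0], 0.97), ([379.0, -6.0, -4.0], 0.57)]
wrist plunger_top [([572.0, 28.0, 92.0], 0.85), ([388.0, -8.0, 92.0], 0.59)]
wrist pad_box []
wrist yo_whole [([435.0, 192.0, -1.0], 0.95)]
wrist oil_bottle []
wrist spacer [([481.0, 36.0, -0.0], 0.6)]
wrist bearing_jar [([515.0, -103.0, -2.0], 0.73), ([731.0, -19.0, 2.0], 0.64)]
wrist screwdriver [([729.0, -14.0, 2.0], 0.66)]
wrist gauge_disc [([636.0, 22.0, 2.0], 0.82), ([483.0, -202.0, 1.0], 0.51)]
2.4
```

View pics/scene0.png

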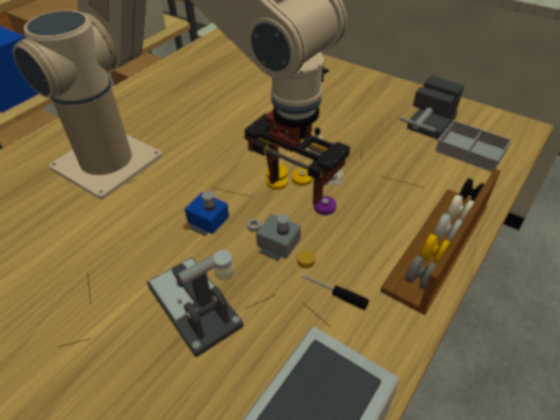

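View pics/side0.png

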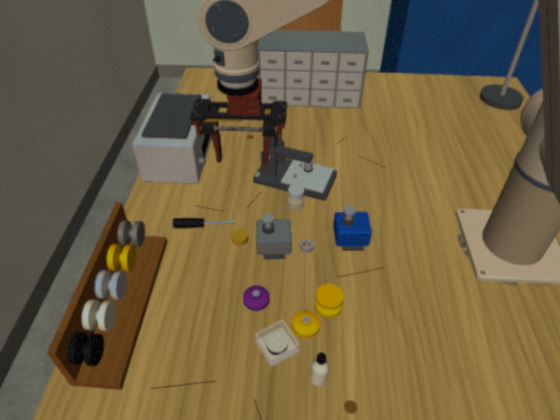

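View pics/wrist0.png

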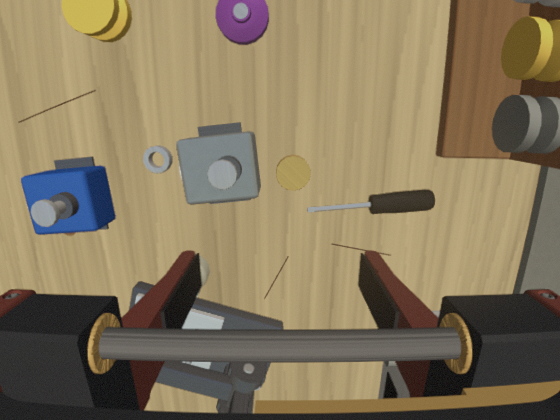

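Scene picture: the press is at bottom left (195,305) with its lever closed, and the grey timer is at (279,236), with the blue look-alike at (207,212). Side picture: the yellow half is at (306,323), between the pad box (278,342) and the whole yo-yo (329,300); the purple look-alike is at (257,297). The networks agree with this.

Plan: straddle the handle with the jaws along press y, then push the bar.

```bash
cat >> h.py <<'E'
from scipy.spatial.transform import Rotation as Rn
N=np.array([482.5,-196.6]); P=np.array([578.,-226.5]); px=(P-N)/np.linalg.norm(P-N); py=np.array([-px[1],px[0]])
YAW=np.degrees(np.arctan2(py[1],py[0]))
def yaw(o):
    x=Rn.from_rotvec(o['orientation']).as_matrix()[:,0]; return np.degrees(np.arctan2(x[1],x[0]))
def go(x,y,z,yw,o=None):
    o=o or ctrl.get_obs(); M=Rn.from_rotvec(o['orientation']).as_matrix()
    d=M.T@(np.array([x,y,z])-o['ee_pos']); D=Rn.from_euler('z',yw,degrees=True).as_matrix()@np.diag([1,-1,-1.])
    r=Rn.from_matrix(M.T@D).as_rotvec(degrees=True)
    print('t',round(o['t'],2),'now',o['ee_pos'].round(1),round(yaw(o),1),'w',round(o['width'],1),'f',o['ft_force'].round(1),'shift',(d/150).round(3),'turn',(r/60).round(3))
def pr(u,v,z,dy=0):  # press coords mm (from nest, v along y)
    q=N+u*px+v*py; go(q[0],q[1],z,YAW+dy)
E
python3 - <<'E'
from h import *
print(px,YAW,np.linalg.norm(P-N)); pr(60,0,222)
print(ctrl.get_image('wrist')['mount'].round(2))
E
```

```text
[ 0.95431981 -0.29878704] 72.61523545517589 100.07127459965722
t 2.4 now [625.    0.  222.7] 0.0 w 88.2 f [ 0.7  0.4 -0.2] shift [-0.568  1.43   0.004] turn [-0.    0.   -1.21]
[[   1.      0.      0.     -1.19]
 [  -0.      0.96    0.29  -79.55]
 [   0.     -0.29    0.96 -161.64]
 [   0.      0.      0.      1.  ]]
```

Call:
move_arm(
  motion=[
    [[-0.11,0.2,0],[0,0,-0.17]],
    [[-0.22,0.4,0],[0,0,-0.34]],
    [[-0.34,0.6,0],[0,0,-0.51]],
    [[-0.45,0.8,0],[0,0,-0.68]],
    [[-0.57,1.0,0],[0,0,-0.85]],
  ],
  gripper=0.45,
)

```text
t: 3.08
ee_pos: [539.0, -150.9, 222.8]
orientation: [2.831, 1.361, 0.0]
ft_force: [0.3, -0.6, 0.1]
width: 41.6
```

```bash
python3 - <<'E'
from h import *
pr(60,0,215)
E
```

```text
t 3.08 now [ 539.  -150.9  222.8] 51.3 w 41.6 f [ 0.3 -0.6  0.1] shift [-0.328  0.269  0.052] turn [ 0.    -0.    -0.355]
```

Call:
move_arm(
  motion=[
    [[-0.11,0.09,0],[0,0,-0.12]],
    [[-0.22,0.18,0],[0,0,-0.24]],
    [[-0.33,0.27,0.02],[0,0,-0.355]],
    [[-0.33,0.27,0.05],[0,0,-0.355]],
    [[-0.33,0.27,0.05],[0,0,-0.355]],
  ],
)

```text
t: 3.7
ee_pos: [539.4, -213.3, 214.6]
orientation: [-2.538, -1.849, 0.001]
ft_force: [-0.3, 0.3, 0.5]
width: 39.4
```

```bash
python3 - <<'E'
from h import *
for c in ['wrist','side','scene']:
    snap(c,c+'1.png')
    for n in ['grip_bar','pivot','ram_end','nest']: print(c,n,[(np.round(d['location']).tolist(),round(d['p'],2)) for d in ctrl.pinpoint(c,n)][:2])
pr(60,0,165)
E
```

```text
wrist grip_bar [([581.0, -226.0, 190.0], 0.62)]
wrist pivot [([577.0, -228.0, 83.0], 0.94)]
wrist ram_end [([484.0, -198.0, 85.0], 0.92), ([484.0, -193.0, 48.0], 0.5)]
wrist nest [([481.0, -191.0, 28.0], 0.82)]
side grip_bar [([582.0, -228.0, 190.0], 0.92), ([455.0, 351.0, 0.0], 0.24)]
side pivot [([580.0, -229.0, 87.0], 0.86)]
side ram_end [([487.0, -196.0, 88.0], 0.69), ([638.0, 19.0, 1.0], 0.67)]
side nest [([484.0, -199.0, 30.0], 0.89)]
scene grip_bar [([576.0, -222.0, 195.0], 0.57)]
scene pivot [([581.0, -224.0, 82.0], 0.73)]
scene ram_end [([484.0, -196.0, 85.0], 0.64), ([580.0, -225.0, 85.0], 0.51)]
scene nest [([485.0, -196.0, 26.0], 0.74)]
t 4.45 now [ 539.8 -214.   215.2] 72.3 w 39.5 f [-0.1 -0.3 -0.6] shift [-0.004  0.001  0.335] turn [-0.     0.    -0.005]
```

View pics/wrist1.png

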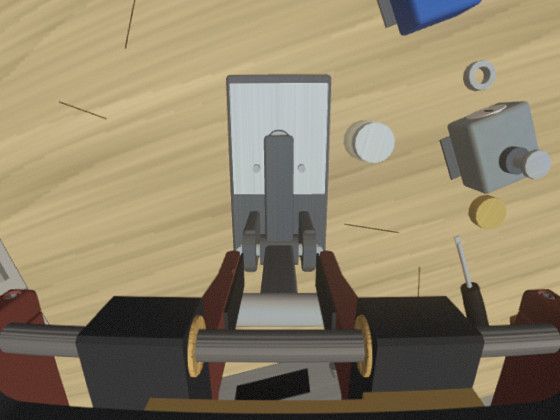

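View pics/scene1.png

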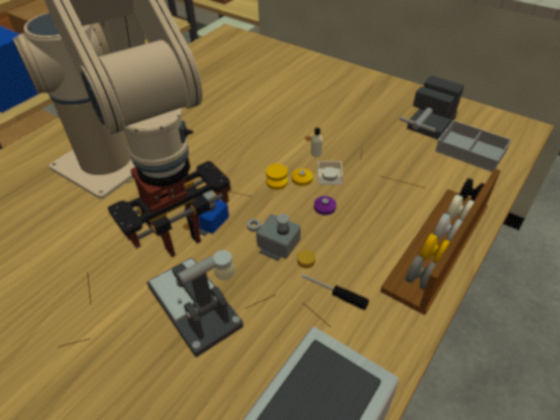

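Call:
move_arm(
  motion=[
    [[0,0,0.17],[0,0,0]],
    [[0,0,0.34],[0,0,0]],
    [[0,0.08,0.34],[0,0,0]],
    [[0,0.16,0.34],[0,0,0]],
    [[0,0.24,0.34],[0,0,0]],
  ],
)

```text
t: 5.08
ee_pos: [575.1, -225.2, 164.9]
orientation: [2.537, 1.853, 0.0]
ft_force: [-2.2, 0.7, -1.5]
width: 39.4
```

```bash
python3 - <<'E'
from h import *
pr(167,0,122)
E
```

```text
t 5.08 now [ 575.1 -225.2  164.9] 72.3 w 39.4 f [-2.2  0.7 -1.5] shift [0.    0.467 0.286] turn [ 0.     0.    -0.005]
```

Call:
move_arm(
  motion=[
    [[0,0.09,0.02],[0,0,0]],
    [[0,0.18,0.06],[0,0,0]],
    [[0,0.28,0.12],[0,0,0]],
    [[0,0.38,0.19],[0,0,0]],
    [[0,0.47,0.28],[0,0,0]],
  ],
)

```text
t: 5.7
ee_pos: [642.4, -246.7, 121.2]
orientation: [2.537, 1.853, 0.0]
ft_force: [-0.2, 0.6, -0.2]
width: 39.3
```

```bash
python3 - <<'E'
from h import *
for c in ['scene','side']:
    snap(c,c+'2.png')
    for n in ['grip_bar','ram_end']: print(c,n,[(np.round(d['location']).tolist(),round(d['p'],2)) for d in ctrl.pinpoint(c,n)][:2])
pr(167,0,122)
E
```

```text
scene grip_bar [([660.0, -252.0, 142.0], 0.72), ([484.0, 246.0, -1.0], 0.55)]
scene ram_end [([530.0, -210.0, 167.0], 0.87)]
side grip_bar [([682.0, -258.0, 90.0], 0.69)]
side ram_end [([574.0, -223.0, 189.0], 0.76)]
t 6.0 now [ 641.1 -246.2  122.3] 72.3 w 39.7 f [-0.4  0.2  0.4] shift [-0.     0.006  0.002] turn [-0.    -0.    -0.005]
```

View pics/side2.png

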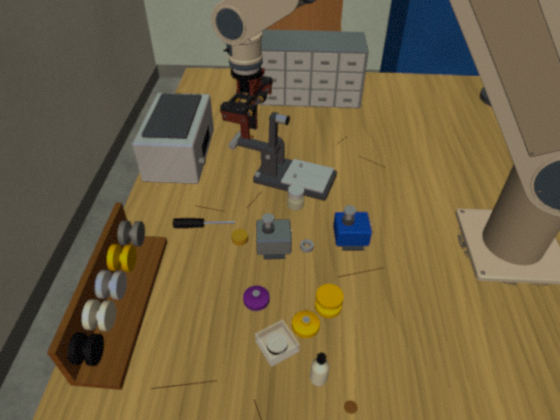

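View pics/scene2.png

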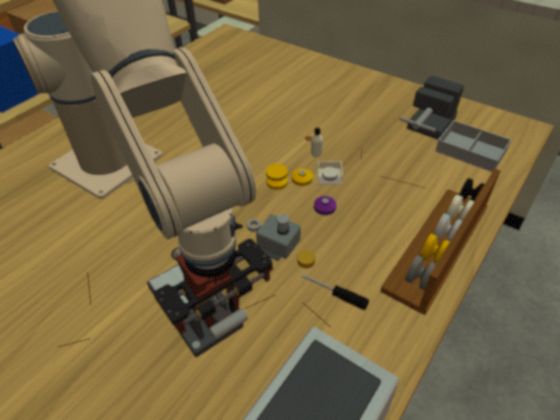

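The side picture shows the ram arm standing up at (277,130): the lever has snapped over. I'll rise next and go to the half.

Call:
move_arm(
  motion=[
    [[0,0,-0.35],[0,0,0]],
    [[0,0,-0.75],[0,0,0]],
    [[0.4,0,-0.75],[0,0,-0.17]],
    [[0.8,-0.1,-0.75],[0,0,-0.34]],
    [[1.0,-0.2,-0.75],[0,0,-0.51]],
  ],
  gripper=1.0,
)

```text
t: 6.62
ee_pos: [658.3, -91.6, 235.7]
orientation: [1.948, 2.463, 0.002]
ft_force: [-0.3, -0.3, -0.9]
width: 86.0
```

```bash
python3 - <<'E'
from h import *
for c in ['scene','side','wrist']:
    snap(c,c+'3.png')
    for n in ['grip_bar','ram_end','yo_half','oil_bottle','pad_box','yo_whole']: print(c,n,[(np.round(d['location']).tolist(),round(d['p'],2)) for d in ctrl.pinpoint(c,n)][:2])
go(484,200,200,139)
E
```

```text
scene grip_bar [([672.0, -255.0, 68.0], 0.66)]
scene ram_end [([596.0, -231.0, 181.0], 0.88), ([535.0, 290.0, 1.0], 0.57)]
scene yo_half [([584.0, 186.0, 4.0], 0.88), ([484.0, 243.0, -0.0], 0.45)]
scene oil_bottle [([456.0, 353.0, -5.0], 0.65), ([732.0, -20.0, 3.0], 0.25)]
scene pad_box [([534.0, 291.0, -2.0], 0.84)]
scene yo_whole []
side grip_bar [([682.0, -259.0, 69.0], 0.64)]
side ram_end [([598.0, -230.0, 185.0], 0.84)]
side yo_half [([586.0, 186.0, 1.0], 0.61), ([482.0, 244.0, -0.0], 0.6)]
side oil_bottle [([451.0, 350.0, 2.0], 0.93)]
side pad_box []
side yo_whole [([436.0, 192.0, -1.0], 0.82), ([482.0, 244.0, -2.0], 0.51)]
wrist grip_bar [([675.0, -257.0, 67.0], 0.78)]
wrist ram_end [([595.0, -230.0, 179.0], 0.89)]
wrist yo_half [([583.0, 187.0, 1.0], 0.91)]
wrist oil_bottle []
wrist pad_box [([438.0, 192.0, -1.0], 0.49)]
wrist yo_whole [([438.0, 194.0, -1.0], 0.87)]
t 7.67 now [658.3 -94.3 234.7] 102.9 w 87.6 f [-0.9 -1.   0.4] shift [ 2.172 -0.695  0.231] turn [-0.     0.    -0.602]
```

View pics/side3.png

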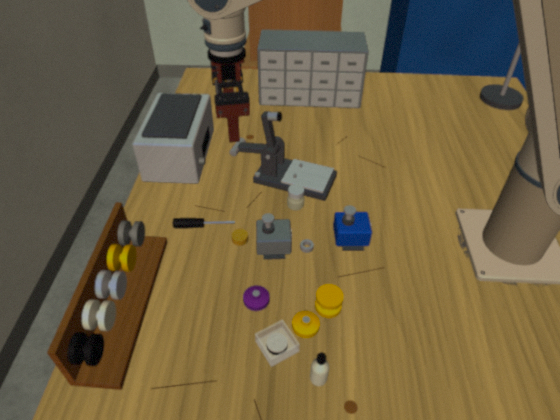

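The lever is fully open: the bar is at z≈68, and the ram arm is at (270,130) in the side picture.

Call:
move_arm(
  motion=[
    [[0.33,-0.1,0],[0,0,-0.12]],
    [[0.66,-0.2,0],[0,0,-0.24]],
    [[1.0,-0.3,0],[0,0,-0.36]],
    [[1.0,-0.5,0],[0,0,-0.48]],
    [[1.0,-0.7,0],[0,0,-0.6]],
  ],
)

```text
t: 8.3
ee_pos: [521.6, 29.2, 234.8]
orientation: [1.094, 2.945, 0.0]
ft_force: [-0.0, -0.3, 0.7]
width: 87.7
```

```bash
python3 - <<'E'
from h import *
go(500,215,180,139)
E
```

```text
t 8.3 now [521.6  29.2 234.8] 139.2 w 87.7 f [-0.  -0.3  0.7] shift [0.918 0.844 0.365] turn [0.    0.    0.004]
```

Call:
move_arm(
  motion=[
    [[0.3,0.3,0.1],[0,0,0]],
    [[0.6,0.6,0.2],[0,0,0]],
    [[0.85,0.78,0.3],[0,0,0]],
    [[0.92,0.84,0.37],[0,0,0]],
    [[0.92,0.84,0.37],[0,0,0]],
  ],
)

```text
t: 8.93
ee_pos: [500.8, 214.3, 178.5]
orientation: [-1.1, -2.942, 0.002]
ft_force: [0.4, -0.8, -0.7]
width: 87.9
```

```bash
python3 - <<'E'
from h import *
for c in ['scene','side','wrist']:
    o,im=snap(c,c+'4.png')
    for n in ['yo_half','oil_bottle','pad_box','yo_whole']: print(c,n,[(np.round(d['location'],1).tolist(),round(d['p'],2)) for d in ctrl.pinpoint(c,n)][:2])
    if c=='wrist':
        M=np.eye(4);M[:3,:3]=Rn.from_rotvec(o['orientation']).as_matrix();M[:3,3]=o['ee_pos'];T=M@im['mount']; Rc=T[:3,:3].T;tc=-Rc@T[:3,3]
    else: Rc,tc=im['R'],im['t']
    px_=im['pixels'].astype(int)
    for r in ctrl.regions_of(c,'yo_half'):
        m=r['mask']; col=np.median(px_[m],axis=0)
        # fit: hub colour centre; rim top circle ellipse fit of convex hull
        cs,_=cv2.findContours(m.astype(np.uint8),0,1); cc=max(cs,key=cv2.contourArea)
        (ex,ey),_,_=cv2.fitEllipse(cc)
        u=cv2.undistortPoints(np.array([[[ex,ey]]],float),im['camera_matrix'],im['D'])[0,0]
        d=Rc.T@np.r_[u,1];c0=-Rc.T@tc
        print(c,r['p'],col,(ex,ey),m.sum(),[ (c0+d*(h-c0[2])/d[2]).round(1).tolist() for h in (7,12)])
go(484,244,150,139)
E
```

```text
scene yo_half [([584.7, 188.3, 0.3], 0.9), ([484.7, 244.1, -0.5], 0.54)]
scene oil_bottle [([455.8, 352.0, -5.2], 0.52), ([556.4, 28.8, -2.9], 0.43)]
scene pad_box [([535.8, 292.8, 1.1], 0.82)]
scene yo_whole [([436.8, 198.9, -0.2], 0.76)]
scene 0.88 [161. 124.   0.] (301.92279052734375, 176.45736694335938) 315 [[480.9, 245.6, 7.0], [484.0, 240.9, 12.0]]
scene 0.6 [83. 33. 88.] (324.48016357421875, 205.05543518066406) 342 [[585.1, 189.0, 7.0], [587.5, 184.6, 12.0]]
side yo_half [([481.6, 243.5, -3.8], 0.85), ([588.0, 185.9, 2.9], 0.73)]
side oil_bottle [([456.7, 352.1, 0.1], 0.64), ([680.7, -261.7, 65.5], 0.53)]
side pad_box [([536.7, 295.1, 0.8], 0.71), ([733.3, -14.9, 0.6], 0.52)]
side yo_whole [([434.7, 191.3, -3.9], 0.78), ([453.7, 350.6, 0.7], 0.45)]
side 0.97 [169. 130.   0.] (305.6095275878906, 323.80780029296875) 622 [[482.9, 243.2, 7.0], [483.1, 246.2, 12.0]]
side 0.87 [92. 35. 98.] (255.7726287841797, 297.7275390625) 583 [[587.8, 187.7, 7.0], [587.3, 191.1, 12.0]]
side 0.18 [31. 29. 26.] (191.05178833007812, 222.51963806152344) 414 [[766.6, -20.5, 7.0], [765.0, -15.8, 12.0]]
wrist yo_half [([582.9, 186.3, 1.6], 0.64), ([482.2, 242.6, 1.1], 0.62)]
wrist oil_bottle [([458.8, 350.8, -0.0], 0.84)]
wrist pad_box [([536.1, 293.3, 1.3], 0.89), ([572.2, 29.6, 90.1], 0.26)]
wrist yo_whole [([436.8, 191.7, -0.7], 0.9)]
wrist 0.76 [122.  67. 130.] (205.55189514160156, 228.69430541992188) 2064 [[584.1, 188.1, 7.0], [582.1, 187.6, 12.0]]
wrist 0.7 [199. 175.  87.] (311.666748046875, 205.31350708007812) 2251 [[479.9, 243.9, 7.0], [479.4, 242.6, 12.0]]
t 9.82 now [501.3 214.2 179.2] 138.9 w 87.7 f [-0.3  0.4 -0.9] shift [0.217 0.074 0.194] turn [-0.    -0.    -0.002]
```

View pics/wrist4.png

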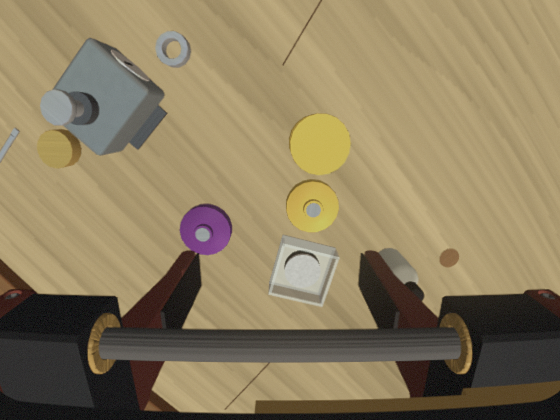

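The yellow half is at (313,206) in the wrist picture, between the whole yo-yo (320,143) and the pad box (303,270). The bottle (400,268) is far enough out for the gripper body.

```bash
python3 - <<'E'
from h import *
go(482.5,243.5,65,139)
E
```

```text
t 9.82 now [501.3 214.2 179.2] 138.9 w 87.7 f [-0.3  0.4 -0.9] shift [0.223 0.065 0.761] turn [-0.    -0.    -0.002]
```

Call:
move_arm(
  motion=[
    [[0.12,0.03,0.2],[0,0,0]],
    [[0.223,0.065,0.45],[0,0,0]],
    [[0.223,0.065,0.68],[0,0,0]],
    [[0.223,0.065,0.76],[0,0,0]],
    [[0.223,0.065,0.76],[0,0,0]],
  ],
)

```text
t: 10.45
ee_pos: [482.4, 243.3, 64.9]
orientation: [-1.103, -2.941, 0.001]
ft_force: [-0.1, 0.1, -0.7]
width: 87.7
```

```bash
python3 - <<'E'
from h import *
for c in ['wrist','side']:
    o,im=snap(c,c+'5.png')
    for n in ['yo_half']: print(c,n,[(np.round(d['location'],1).tolist(),round(d['p'],2)) for d in ctrl.pinpoint(c,n)][:2])
go(482.5,243.5,5,139)
E
```

```text
wrist yo_half [([481.6, 242.9, 1.9], 0.8)]
side yo_half [([586.4, 184.5, 3.8], 0.88), ([482.7, 244.0, 0.2], 0.62)]
t 10.65 now [483.5 243.8  66.5] 138.9 w 87.8 f [ 0.1 -1.1  1. ] shift [ 0.004 -0.007  0.41 ] turn [ 0.002  0.001 -0.002]
```

View pics/wrist5.png

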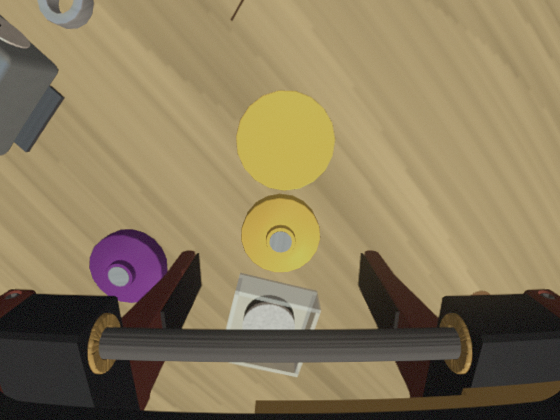

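View pics/side5.png

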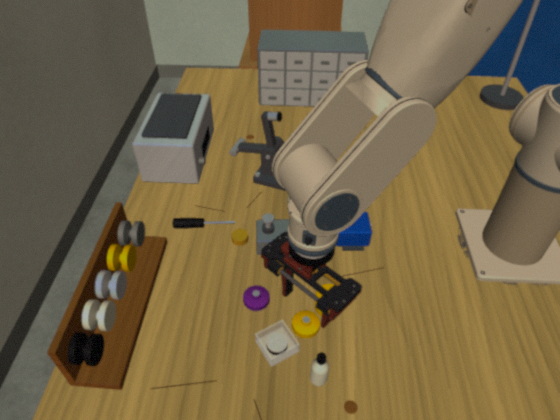

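The half at (281,234) is centred between the fingers, and there's room for both. I'll descend and grip.

Call:
move_arm(
  motion=[
    [[0,0,0.12],[0,0,0]],
    [[0,0,0.24],[0,0,0]],
    [[0,0,0.34],[0,0,0]],
    [[0,0,0.4],[0,0,0]],
    [[0,0,0.4],[0,0,0]],
  ],
)

```text
t: 11.28
ee_pos: [481.9, 243.2, 4.1]
orientation: [-1.102, -2.94, 0.002]
ft_force: [-0.2, 0.5, -0.1]
width: 87.9
```

Call:
move_arm(
  motion=[
    [[0,0,0],[0,0,0]],
    [[0,0,0],[0,0,0]],
    [[0,0,0],[0,0,0]],
    [[0,0,0],[0,0,0]],
    [[0,0,0],[0,0,0]],
  ],
  gripper=0.4,
)

```text
t: 11.9
ee_pos: [482.7, 243.6, 5.5]
orientation: [1.103, 2.941, 0.001]
ft_force: [1.1, 0.1, 3.4]
width: 54.4
```

```bash
python3 - <<'E'
from h import *
for c in ['wrist']:
    o,im=snap(c,c+'6.png')
    for n in ['yo_half']: print(c,n,[(np.round(d['location'],1).tolist(),round(d['p'],2)) for d in ctrl.pinpoint(c,n)][:2])
go(482.5,243.5,160,139)
E
```

```text
wrist yo_half [([582.0, 187.0, 1.0], 0.9), ([483.3, 242.7, 3.7], 0.64)]
t 12.0 now [482.7 243.6   5.5] 138.9 w 54.6 f [-1.3 -0.5  4.7] shift [ 0.00e+00 -1.00e-03 -1.03e+00] turn [ 0.     0.    -0.002]
```

View pics/wrist6.png

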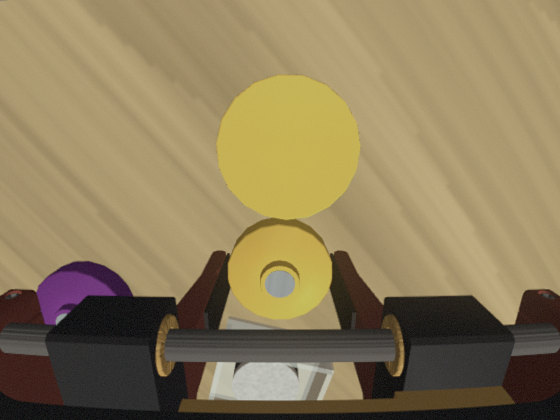

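The half is gripped between the pads at (280,268), width 54.6. I'll lift it straight up.

Call:
move_arm(
  motion=[
    [[0,0,-0.1],[0,0,0]],
    [[0,0,-0.3],[0,0,0]],
    [[0,0,-0.55],[0,0,0]],
    [[0,0,-0.8],[0,0,0]],
    [[0,0,-1.0],[0,0,0]],
  ],
)

```text
t: 12.62
ee_pos: [482.6, 243.5, 157.5]
orientation: [1.102, 2.941, 0.002]
ft_force: [0.3, -0.1, -0.4]
width: 54.4
```

```bash
python3 - <<'E'
from h import *
for c in ['wrist']:
    o,im=snap(c,c+'7.png')
    for n in ['yo_half']: print(c,n,[(np.round(d['location'],1).tolist(),round(d['p'],2)) for d in ctrl.pinpoint(c,n)][:2], o['ee_pos'],yaw(o))
pr(-20,0,155)
E
```

```text
wrist yo_half [([481.9, 242.0, 151.4], 0.9)] [482.63538557 243.54001474 157.49117772] 138.9023607232708
t 12.72 now [484.4 244.4 159.1] 138.9 w 54.1 f [ 0.1 -0.  -0.1] shift [-1.801 -2.277  0.018] turn [ 7.000e-03 -1.000e-03  1.105e+00]
```

View pics/wrist7.png

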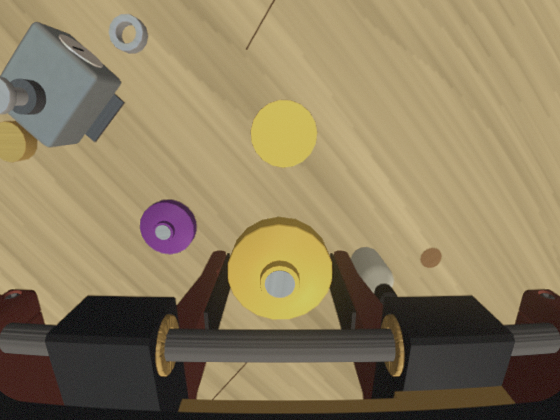

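```bash
cat >> h.py <<'E'
def cam(im,o):
    if 'mount' in im:
        M=np.eye(4);M[:3,:3]=Rn.from_rotvec(o['orientation']).as_matrix();M[:3,3]=o['ee_pos'];T=M@im['mount']; return T[:3,:3],T[:3,3]
    return im['R'].T,-im['R'].T@im['t']
def ray(im,o,uv,h):
    Rw,c0=cam(im,o); u=cv2.undistortPoints(np.array([[uv]],float),im['camera_matrix'],im['D'])[0,0]
    d=Rw@np.r_[u,1]; return c0+d*(h-c0[2])/d[2]
E
python3 - <<'E'
from h import *
o=ctrl.get_obs(); im=ctrl.get_image('wrist')
# half in tool frame
t=dict(o); t['ee_pos']=np.zeros(3); t['orientation']=np.array([1e-9,0,0])
print('hub in tool',ray(im,t,(280,284),-18.5), 'D',im['D'])
# image 1
o1=dict(ee_pos=np.array([539.8,-214.,215.0]),orientation=Rn.from_matrix(Rn.from_euler('z',72.3,degrees=True).as_matrix()@np.diag([1,-1,-1.])).as_rotvec())
a=cv2.imread('pics/wrist1.png')
cv2.imwrite('pics/w1z.png',cv2.resize(a[60:270,210:350],None,fx=4,fy=4,interpolation=cv2.INTER_CUBIC)[:600*2:1,:])
for uv,h in [((256,168),40),((301,168),40),((230,83),30),((328,83),30),((233,194),30),((325,194),30)]:
    p=ray(im,o1,uv,h); q=p[:2]-N; print(uv,p.round(1),'u,v',round(q@px,1),round(q@py,1))
E
python3 -c "
import cv2;a=cv2.imread('pics/w1z.png');print(a.shape);cv2.imwrite('pics/w1z.png',cv2.resize(a,(400,600)))"
```

```text
hub in tool [  1.75757825  -1.40204074 -18.5       ] D [-0.0776749  0.         0.         0.         0.       ]
(256, 168) [ 503.3 -226.4   40. ] u,v 28.7 -22.2
(301, 168) [ 517.5 -181.7   40. ] u,v 28.9 24.7
(230, 83) [ 414.6 -224.9   30. ] u,v -56.3 -47.3
(328, 83) [ 444.6 -130.6   30. ] u,v -55.9 51.6
(233, 194) [ 523.8 -260.8   30. ] u,v 58.6 -48.9
(325, 194) [ 554.4 -164.5   30. ] u,v 59.0 52.1
(840, 560, 3)
```

View pics/w1z.png

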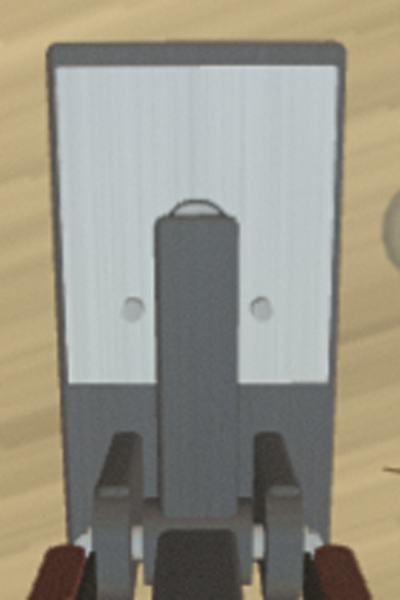

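The pins in the earlier wrist picture, at (256,168) and (301,168), confirm the nest to about 1–2 mm. Next I'll carry the half there.

Call:
move_arm(
  motion=[
    [[-0.16,-0.2,0],[0,0,0.1]],
    [[-0.32,-0.4,0],[0,0,0.25]],
    [[-0.48,-0.6,0],[0,0,0.4]],
    [[-0.64,-0.8,0],[0,0,0.55]],
    [[-0.79,-1.0,0],[0,0,0.7]],
  ],
)

```text
t: 13.4
ee_pos: [472.1, 51.2, 154.1]
orientation: [-2.089, -2.345, 0.002]
ft_force: [0.9, -0.7, -0.6]
width: 54.8
```

```bash
python3 - <<'E'
from h import *
pr(-10,-.5,150)
E
```

```text
t 13.4 now [472.1  51.2 154.1] 96.6 w 54.8 f [ 0.9 -0.7 -0.6] shift [-1.625 -0.183  0.028] turn [-0.002  0.     0.4  ]
```

Call:
move_arm(
  motion=[
    [[-0.2,-0.03,0],[0,0,0.08]],
    [[-0.4,-0.06,0],[0,0,0.16]],
    [[-0.6,-0.09,0],[0,0,0.24]],
    [[-0.8,-0.12,0],[0,0,0.32]],
    [[-1.0,-0.15,0],[0,0,0.4]],
  ],
)

```text
t: 14.02
ee_pos: [467.8, -99.8, 154.1]
orientation: [-2.528, -1.862, 0.002]
ft_force: [0.2, -0.2, -0.2]
width: 54.2
```

```bash
python3 - <<'E'
from h import *
pr(-2,-.5,120)
E
```

```text
t 14.03 now [467.8 -99.8 154.1] 72.7 w 54.2 f [ 0.2 -0.2 -0.2] shift [-0.59   0.272  0.227] turn [-0.002  0.     0.002]
```

Call:
move_arm(
  motion=[
    [[-0.2,0.07,0],[0,0,0]],
    [[-0.4,0.16,0],[0,0,0]],
    [[-0.55,0.25,0.1],[0,0,0]],
    [[-0.59,0.27,0.23],[0,0,0]],
    [[-0.59,0.27,0.23],[0,0,0]],
  ],
)

```text
t: 14.65
ee_pos: [479.7, -195.3, 118.5]
orientation: [-2.525, -1.863, 0.004]
ft_force: [0.5, -0.0, 0.0]
width: 54.6
```

```bash
python3 - <<'E'
from h import *
for c in ['wrist','scene','side']:
    o,im=snap(c,c+'8.png')
    for n in ['yo_half','nest','ram_end','pivot']: print(c,n,[(np.round(d['location'],1).tolist(),round(d['p'],2)) for d in ctrl.pinpoint(c,n)][:2])
pr(1.5,-.5,50)
E
```

```text
wrist yo_half [([479.6, -195.6, 115.1], 0.88)]
wrist nest [([481.7, -193.0, 29.4], 0.57)]
wrist ram_end []
wrist pivot [([575.3, -224.3, 83.0], 0.83)]
scene yo_half [([587.6, 187.3, 1.0], 0.72), ([482.8, -190.2, 112.1], 0.63)]
scene nest [([483.0, 37.9, 3.1], 0.57)]
scene ram_end [([597.7, -233.5, 179.3], 0.78)]
scene pivot [([581.5, -223.9, 86.6], 0.63), ([595.3, -231.7, 179.5], 0.23)]
side yo_half [([586.7, 184.6, 4.5], 0.75), ([477.9, -198.8, 116.3], 0.73)]
side nest [([485.3, -201.7, 30.3], 0.75)]
side ram_end [([597.1, -233.3, 184.4], 0.73)]
side pivot [([576.0, -229.7, 86.1], 0.66)]
t 15.4 now [ 481.6 -195.5  120.7] 72.9 w 54.6 f [ 0.2 -0.1  0.1] shift [-0.008  0.018  0.472] turn [0.    0.    0.005]
```

View pics/wrist8.png

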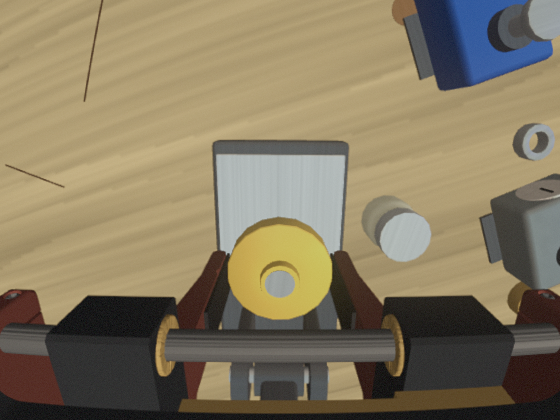

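View pics/side8.png

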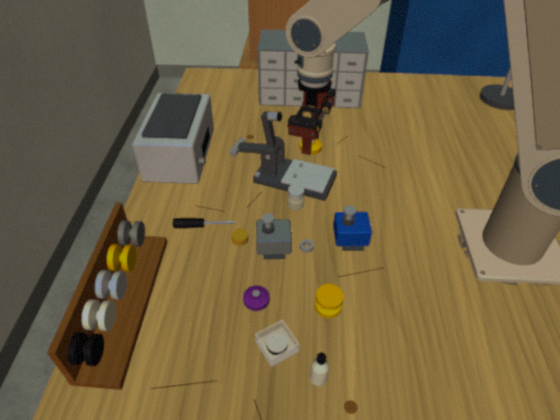

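Call:
move_arm(
  motion=[
    [[-0.003,0.006,0.12],[0,0,0.005]],
    [[-0.006,0.012,0.24],[0,0,0.005]],
    [[-0.008,0.018,0.36],[0,0,0.005]],
    [[-0.008,0.018,0.47],[0,0,0.005]],
    [[-0.008,0.018,0.47],[0,0,0.005]],
  ],
)

```text
t: 16.02
ee_pos: [482.6, -197.0, 48.4]
orientation: [-2.53, -1.858, 0.003]
ft_force: [-0.4, -0.5, -0.1]
width: 54.6
```

```bash
python3 - <<'E'
from h import *
for c in ['wrist','scene']:
    o,im=snap(c,c+'9.png')
    for n in ['yo_half','nest']: print(c,n,[(np.round(d['location'],1).tolist(),round(d['p'],2)) for d in ctrl.pinpoint(c,n)][:2])
    if c=='wrist':
        print(ctrl.get_obs()['ee_pos'],o['ee_pos'])
pr(1.5,-.5,36)
E
```

```text
wrist yo_half [([482.3, -195.3, 44.3], 0.63)]
wrist nest [([514.0, -104.4, 0.8], 0.44)]
[ 484.03577567 -197.59756492   50.37681201] [ 482.61840976 -197.01601781   48.35846393]
scene yo_half [([487.0, -193.8, 41.4], 0.77), ([585.9, 186.3, -1.3], 0.56)]
scene nest [([480.8, -197.4, 28.4], 0.95)]
t 16.32 now [ 484.2 -197.7   50.8] 72.6 w 54.9 f [ 0.3  0.6 -0.1] shift [ 0.    -0.003  0.099] turn [ 0.001  0.    -0.   ]
```

View pics/wrist9.png

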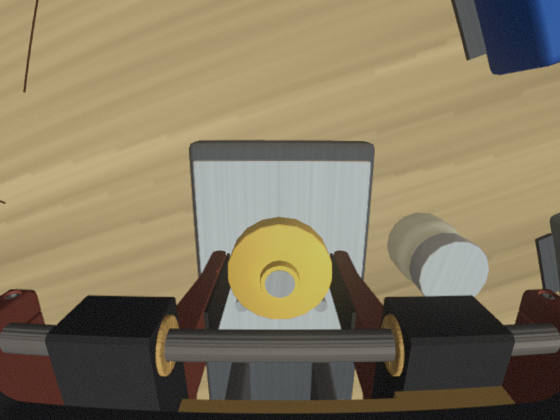

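View pics/scene9.png

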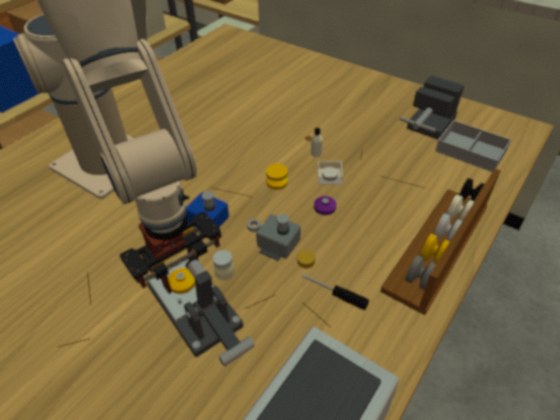

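```bash
python3 - <<'E'
from h import *
o,im=snap('wrist','wrist9b.png')
t=dict(ee_pos=np.zeros(3),orientation=np.array([1e-9,0,0]))
for uv,h in [((280,284),-18.5),((242,304),10),((321,304),10),((193,160),20),((371,160),20)]: print(uv,ray(im,t,uv,h).round(1))
a=cv2.imread('pics/wrist9b.png'); cv2.imwrite('pics/w9z.png',cv2.resize(a[200:340,180:380],None,fx=4,fy=4,interpolation=cv2.INTER_CUBIC))
E
```

```text
(280, 284) [  0.7  -2.6 -18.5]
(242, 304) [-22.2  26.6  10. ]
(321, 304) [25.7 26.5 10. ]
(193, 160) [-48.1 -59.   20. ]
(371, 160) [ 51.9 -59.1  20. ]
```

View pics/w9z.png

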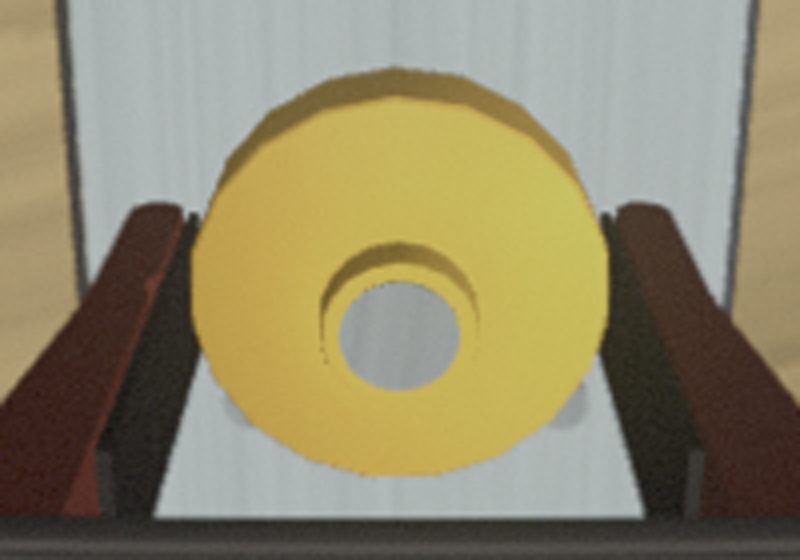

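The half (hub at (280,284)) sits about 1 mm short of the pin mid-line, with the pins at (240,302) and (321,303). I'll correct by 1 mm and lower it.

Call:
move_arm(
  motion=[
    [[0.006,0.006,0.03],[0,0,0]],
    [[0.006,0.006,0.06],[0,0,0]],
    [[0.006,0.006,0.08],[0,0,0]],
    [[0.006,0.006,0.1],[0,0,0]],
    [[0.006,0.006,0.1],[0,0,0]],
  ],
)

```text
t: 17.0
ee_pos: [484.9, -196.9, 35.4]
orientation: [-2.532, -1.86, 0.0]
ft_force: [-1.5, 0.9, 5.4]
width: 54.5
```

```bash
python3 - <<'E'
from h import *
pr(1.5,-.5,36)
snap('wrist','wrist10.png'); pr(1.5,-.5,36)
E
```

```text
t 17.0 now [ 484.9 -196.9   35.4] 72.6 w 54.5 f [-1.5  0.9  5.4] shift [-0.006 -0.006 -0.004] turn [-0. -0. -0.]
t 17.05 now [ 484.8 -196.9   35.4] 72.6 w 54.7 f [-2.   0.5  4.9] shift [-0.006 -0.005 -0.004] turn [-0. -0. -0.]
```

The 5 N upward force means it's seated, so I'll release.

Call:
move_arm(
  motion=[
    [[0,0,0],[0,0,0]],
    [[0,0,0],[0,0,0]],
    [[0,0,0],[0,0,0]],
    [[0,0,0],[0,0,0]],
    [[0,0,-0.05],[0,0,0]],
  ],
  gripper=0.85,
)

```text
t: 17.68
ee_pos: [484.5, -196.7, 42.5]
orientation: [-2.531, -1.859, 0.001]
ft_force: [-0.2, -0.1, 0.5]
width: 74.8
```

Call:
move_arm(
  motion=[
    [[0,0,-0.2],[0,0,0]],
    [[0,0,-0.5],[0,0,0]],
    [[0,0,-0.9],[0,0,0]],
    [[0,0,-0.9],[0,0,0]],
    [[0,0,-0.9],[0,0,0]],
  ],
)

```text
t: 18.3
ee_pos: [484.6, -196.8, 177.7]
orientation: [2.532, 1.86, 0.0]
ft_force: [-0.6, 0.3, -1.0]
width: 74.9
```

```bash
python3 - <<'E'
from h import *
for c in ['wrist','scene','side']:
    o,im=snap(c,c+'11.png')
    for n in ['yo_half','nest','ram_end']: print(c,n,[(np.round(d['location'],1).tolist(),round(d['p'],2)) for d in ctrl.pinpoint(c,n)][:2])
pr(1.5,0,230)
E
```

```text
wrist yo_half [([482.0, -193.0, 29.6], 0.55)]
wrist nest [([483.3, 34.5, -0.4], 0.3)]
wrist ram_end []
scene yo_half [([486.1, -196.7, 27.0], 0.71), ([585.6, 189.6, 0.2], 0.64)]
scene nest [([483.3, -199.9, 30.9], 0.85), ([732.4, -19.1, 4.4], 0.51)]
scene ram_end [([598.5, -231.5, 178.5], 0.67)]
side yo_half [([587.3, 184.2, 3.2], 0.96), ([483.3, -196.0, 31.6], 0.63)]
side nest [([484.1, -200.1, 31.0], 0.64)]
side ram_end [([596.6, -234.5, 185.7], 0.93), ([561.5, 36.0, 1.0], 0.3)]
t 18.9 now [ 484.9 -196.9  177.5] 72.6 w 74.5 f [-0.1  1.  -0.6] shift [-0.003 -0.006 -0.35 ] turn [-0. -0. -0.]
```

View pics/wrist11.png

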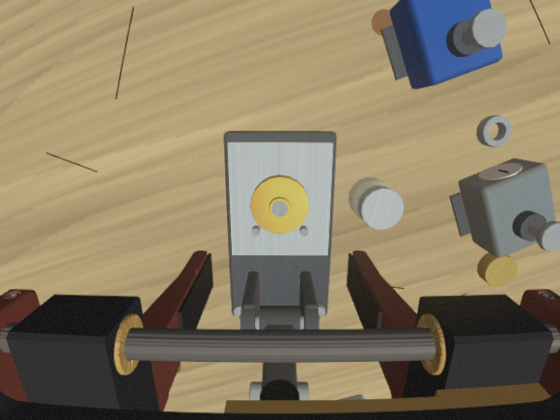

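View pics/side11.png

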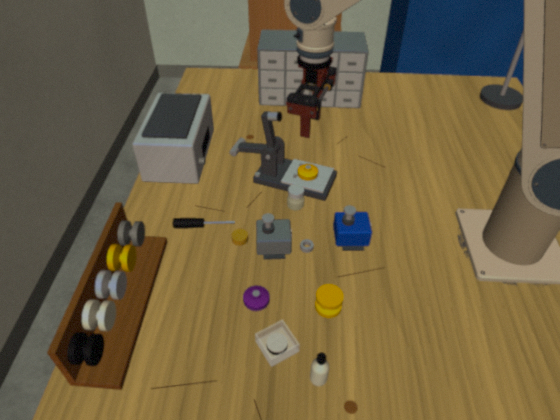

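```bash
python3 - <<'E'
from h import *
a=cv2.imread('pics/wrist11.png'); cv2.imwrite('pics/w11z.png',cv2.resize(a[130:270,210:350],None,fx=4,fy=4,interpolation=cv2.INTER_CUBIC))
im=ctrl.get_image('wrist')
t=dict(ee_pos=np.zeros(3),orientation=np.array([1e-9,0,0]))
H=177.5
for uv,z in [((280,208),54),((256,229.5),40),((304,229.5),40),((229,142),30),((334,142),30),((230,255),30),((330,255),30)]: print(uv,ray(im,t,uv,H-z).round(1))
E
```

```text
(280, 208) [  1.   -3.1 123.5]
(256, 229.5) [-22.4  22.5 137.5]
(304, 229.5) [ 24.6  22.4 137.5]
(229, 142) [-46.9 -60.8 147.5]
(334, 142) [ 51.7 -60.9 147.5]
(230, 255) [-50.7  53.9 147.5]
(330, 255) [ 53.1  53.8 147.5]
```

View pics/w11z.png

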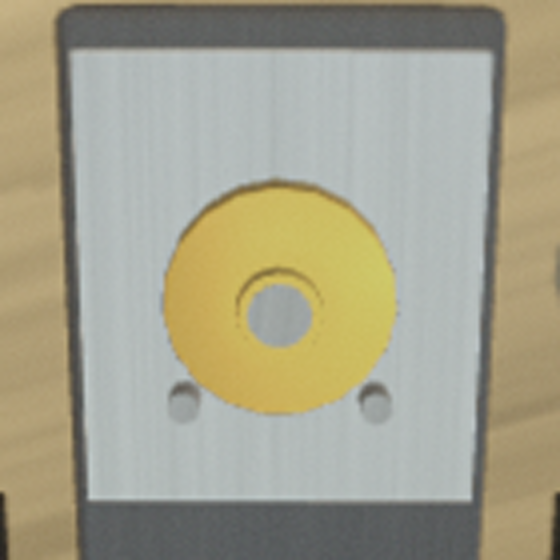

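The zoomed picture shows the half standing centred and clear of both pins, within about 1 mm of the pin and plate mid-lines. Next I'll close the fingers, rise, and go behind the upright ram arm.

Call:
move_arm(
  motion=[
    [[0,0,-0.2],[0,0,0]],
    [[0,0,-0.4],[0,0,0]],
    [[0,0.3,-0.4],[0,0,0]],
    [[0,0.65,-0.4],[0,0,0]],
    [[0,1.0,-0.4],[0,0,0]],
  ],
  gripper=0.0,
)

```text
t: 19.58
ee_pos: [629.5, -242.3, 238.0]
orientation: [2.532, 1.859, 0.0]
ft_force: [0.7, -0.3, 0.6]
width: 28.1
```

```bash
python3 - <<'E'
from h import *
pr(165,0,152)
E
```

```text
t 19.57 now [ 629.5 -242.3  238. ] 72.6 w 28.1 f [ 0.7 -0.3  0.6] shift [-0.002  0.073  0.574] turn [ 0.001  0.    -0.   ]
```

Call:
move_arm(
  motion=[
    [[0,0.07,0],[0,0,0]],
    [[0,0.07,0.15],[0,0,0]],
    [[0,0.07,0.35],[0,0,0]],
    [[0,0.07,0.57],[0,0,0]],
    [[0,0.07,0.57],[0,0,0]],
  ],
)

```text
t: 20.2
ee_pos: [635.4, -243.9, 149.5]
orientation: [-2.528, -1.857, 0.005]
ft_force: [-0.1, 0.7, 0.5]
width: 0.3
```

```bash
python3 - <<'E'
from h import *
snap('side','side12.png'); snap('scene','scene12.png'); snap('wrist','wrist12.png')
pr(46,0,140)
E
```

```text
t 20.35 now [ 638.5 -245.1  153.7] 72.6 w 0.6 f [-0.2 -0.2  0.9] shift [-0.002 -0.783  0.09 ] turn [ 0.002  0.    -0.   ]
```

View pics/side12.png

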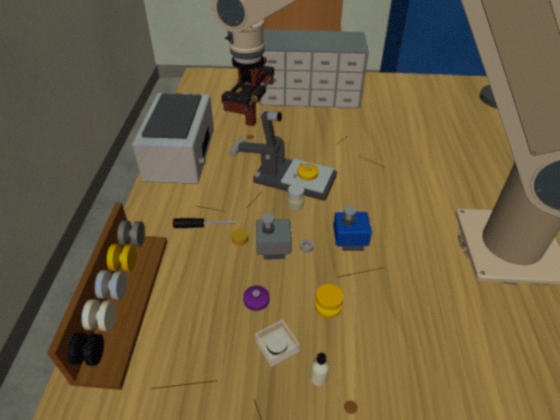

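View pics/wrist12.png

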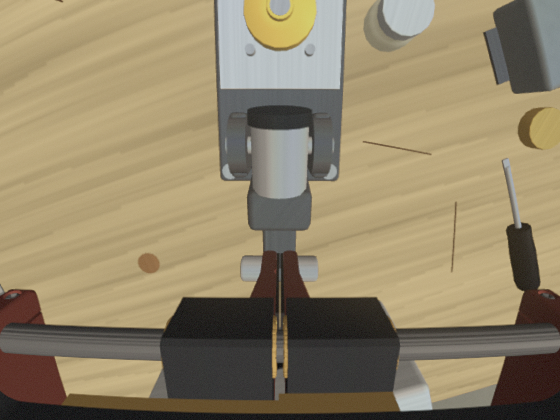

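The closed fingers are lined up behind the upright ram arm (280,250). I'll push it over in two calls.

Call:
move_arm(
  motion=[
    [[0,-0.1,0],[0,0,0]],
    [[0,-0.18,0],[0,0,0]],
    [[0,-0.26,0],[0,0,0]],
    [[0,-0.34,0],[0,0,0]],
    [[0,-0.42,0],[0,0,0]],
  ],
)

```text
t: 20.98
ee_pos: [577.8, -226.1, 152.7]
orientation: [2.531, 1.859, 0.002]
ft_force: [4.7, -1.0, -1.1]
width: 0.8
```

```bash
python3 - <<'E'
from h import *
pr(46,0,140)
E
```

```text
t 20.98 now [ 577.8 -226.1  152.7] 72.6 w 0.8 f [ 4.7 -1.  -1.1] shift [-0.002 -0.359  0.084] turn [ 0.002  0.    -0.   ]
```

Call:
move_arm(
  motion=[
    [[0,-0.08,0.01],[0,0,0]],
    [[0,-0.16,0.03],[0,0,0]],
    [[0,-0.24,0.05],[0,0,0]],
    [[0,-0.31,0.07],[0,0,0]],
    [[0,-0.37,0.08],[0,0,0]],
  ],
)

```text
t: 21.6
ee_pos: [523.6, -209.0, 139.6]
orientation: [-2.531, -1.859, 0.002]
ft_force: [-0.3, 0.6, 0.6]
width: 0.4
```

```bash
python3 - <<'E'
from h import *
for c in ['scene','side']:
    snap(c,c+'13.png')
    for n in ['grip_bar','ram_end','yo_half']: print(c,n,[(np.round(d['location']).tolist(),round(d['p'],2)) for d in ctrl.pinpoint(c,n)][:2])
pr(46,0,240)
E
```

```text
scene grip_bar [([623.0, -238.0, 178.0], 0.64), ([484.0, 36.0, 1.0], 0.44)]
scene ram_end [([495.0, -202.0, 134.0], 0.62)]
scene yo_half [([586.0, 187.0, -1.0], 0.93), ([486.0, -192.0, 26.0], 0.67)]
side grip_bar [([593.0, -234.0, 189.0], 0.61)]
side ram_end [([485.0, -197.0, 96.0], 0.63)]
side yo_half [([587.0, 185.0, 2.0], 0.78), ([482.0, -195.0, 31.0], 0.64)]
t 22.0 now [ 525.4 -209.6  140.3] 72.6 w 0.3 f [-0.8  0.6  0.4] shift [-0.003  0.008 -0.665] turn [ 0.  0. -0.]
```

View pics/side13.png

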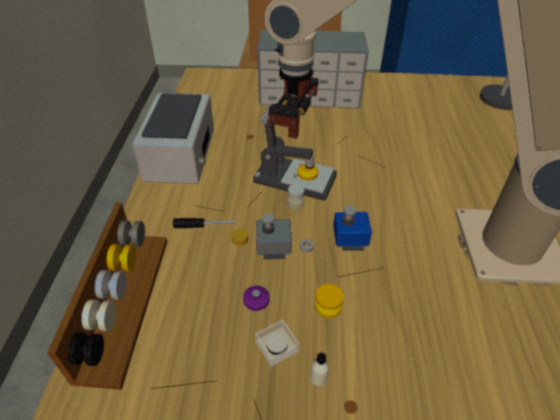

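The side picture shows the ram arm down on the half at (308,167). Next I'll rise and move to the grey timer.

Call:
move_arm(
  motion=[
    [[0,0,-0.3],[0,0,0]],
    [[0,0,-0.5],[0,0,0]],
    [[0.33,0,-0.5],[0,0,0]],
    [[0.66,0,-0.5],[0,0,0]],
    [[1.0,0,-0.5],[0,0,0]],
  ],
)

```text
t: 22.62
ee_pos: [570.5, -65.1, 215.5]
orientation: [2.532, 1.859, 0.001]
ft_force: [0.3, -2.0, -0.4]
width: 0.3
```

```bash
python3 - <<'E'
from h import *
for c in ['scene','side','wrist']:
    o,im=snap(c,c+'14.png')
    for n in ['grip_bar','ram_end','plunger_top']: print(c,n,[(np.round(d['location']).tolist(),round(d['p'],2)) for d in ctrl.pinpoint(c,n)][:3])
go(572,30,120,72.6)
E
```

```text
scene grip_bar [([584.0, -225.0, 192.0], 0.95), ([486.0, -200.0, 87.0], 0.6)]
scene ram_end [([484.0, -198.0, 90.0], 0.96)]
scene plunger_top [([390.0, -6.0, 90.0], 0.67), ([575.0, 32.0, 88.0], 0.54)]
side grip_bar [([577.0, -228.0, 86.0], 0.6), ([560.0, 32.0, 0.0], 0.3)]
side ram_end [([485.0, -194.0, 95.0], 0.7), ([453.0, 352.0, 2.0], 0.64)]
side plunger_top [([571.0, 31.0, 90.0], 0.6), ([389.0, -3.0, 95.0], 0.41)]
wrist grip_bar [([586.0, -225.0, 190.0], 0.58)]
wrist ram_end [([485.0, -192.0, 94.0], 0.65), ([440.0, 190.0, -5.0], 0.29)]
wrist plunger_top [([573.0, 30.0, 93.0], 0.7)]
t 23.23 now [569.7 -67.1 215.2] 72.5 w 0.5 f [-0.3 -0.9  0.7] shift [ 0.622 -0.18   0.635] turn [ 0.     0.    -0.001]
```

View pics/wrist14.png

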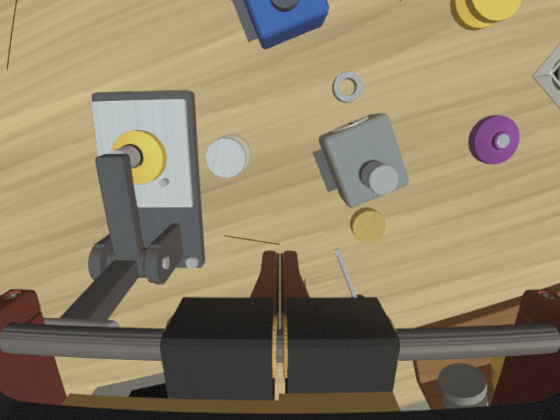

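View pics/scene14.png

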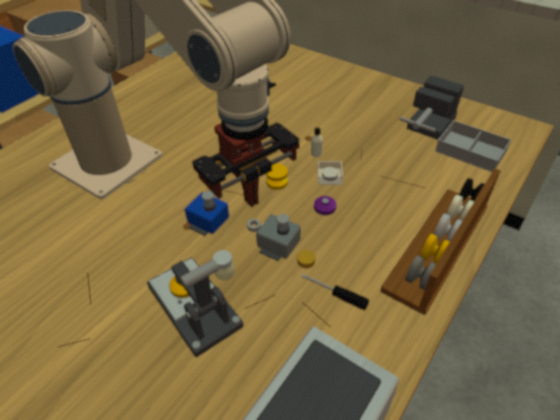

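The lever is closed (ram_end z≈93, about 0.08 rad) with the half under the ram at (138,157), and the bystanders haven't moved. The grey timer's knob is at (380,179) in the wrist picture. I'll go above it.

Call:
move_arm(
  motion=[
    [[0.2,-0.06,0.0],[0,0,0]],
    [[0.4,-0.12,0.1],[0,0,0]],
    [[0.62,-0.18,0.3],[0,0,0]],
    [[0.62,-0.18,0.6],[0,0,0]],
    [[0.62,-0.18,0.64],[0,0,0]],
  ],
)

```text
t: 23.85
ee_pos: [569.7, 30.5, 116.7]
orientation: [-2.529, -1.858, 0.007]
ft_force: [0.0, 0.9, 0.4]
width: 0.6
```

```bash
python3 - <<'E'
from h import *
for c in ['scene','side','wrist']:
    o,im=snap(c,c+'15.png')
    for n in ['plunger_top']: print(c,n,[(np.round(d['location']).tolist(),round(d['p'],2)) for d in ctrl.pinpoint(c,n)][:3])
go(572.5,30,74,72.6)
E
```

```text
scene plunger_top [([390.0, -8.0, 94.0], 0.65), ([514.0, -106.0, -2.0], 0.64), ([573.0, 31.0, 87.0], 0.63)]
side plunger_top [([572.0, 28.0, 89.0], 0.45), ([388.0, -7.0, 96.0], 0.45)]
wrist plunger_top [([572.0, 30.0, 88.0], 0.63)]
t 24.15 now [573.1  30.1 120.9] 72.6 w 0.5 f [-1.4 -0.3  0.7] shift [-0.002 -0.004  0.312] turn [ 0.003 -0.001 -0.001]
```

View pics/wrist15.png

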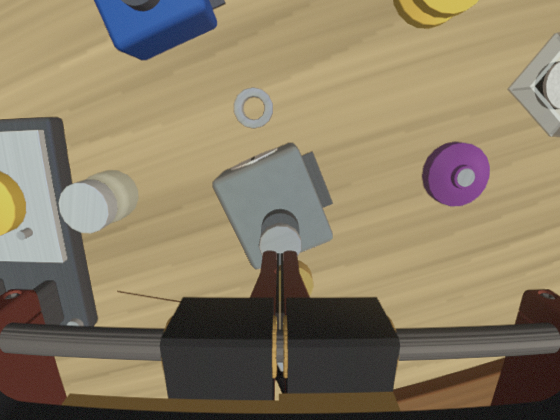

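View pics/side15.png

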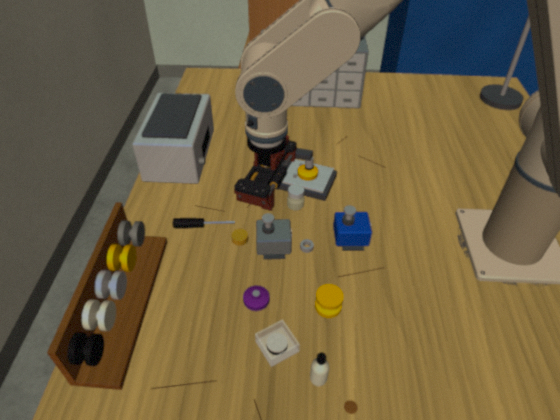

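The knob at (281,236) is straight under the closed fingertips. Pressing.

Call:
move_arm(
  motion=[
    [[0,0,0.12],[0,0,0]],
    [[0,0,0.2],[0,0,0]],
    [[0,0,0.26],[0,0,0]],
    [[0,0,0.3],[0,0,0]],
    [[0,0,0.31],[0,0,0]],
  ],
)

```text
t: 24.78
ee_pos: [572.1, 30.4, 75.8]
orientation: [2.532, 1.86, -0.001]
ft_force: [-14.5, -1.5, 50.5]
width: 0.5
```

```bash
python3 - <<'E'
from h import *
for i in range(3):
    ctrl.get_image('side'); go(572.5,30,74,72.6)
snap('side','side16.png')
for n in ['plunger_top']: print(n,[(np.round(d['location']).tolist(),round(d['p'],2)) for d in ctrl.pinpoint('side',n)][:3])
E
```

```text
t 24.82 now [572.1  30.3  75.9] 72.6 w 0.2 f [-12.8  -2.   40.2] shift [-0.001  0.003  0.013] turn [-0.  0.  0.]
t 24.88 now [572.1  30.4  75.9] 72.6 w 0.6 f [-12.5  -0.9  39.9] shift [-0.002  0.003  0.013] turn [0. 0. 0.]
t 24.93 now [572.1  30.4  75.9] 72.6 w 0.7 f [-13.1  -1.4  40.1] shift [-0.001  0.003  0.013] turn [0. 0. 0.]
plunger_top [([390.0, -5.0, 93.0], 0.52), ([570.0, 29.0, 74.0], 0.44)]
```

View pics/side16.png

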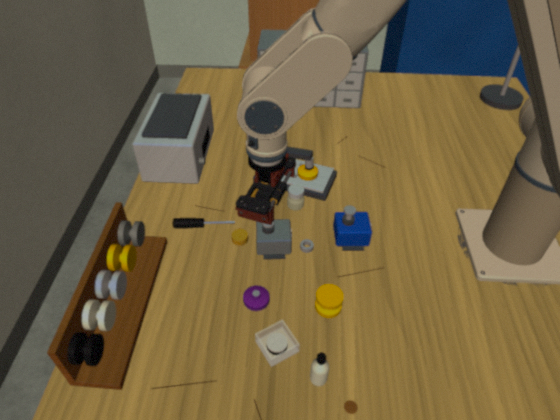

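The plunger has bottomed out at z 75.9 with 40 N, so it's fully in. Releasing and withdrawing upward.

Call:
move_arm(
  motion=[
    [[0,0,-0.1],[0,0,0]],
    [[0,0,-0.3],[0,0,0]],
    [[0,0,-0.6],[0,0,0]],
    [[0,0,-0.9],[0,0,0]],
    [[0,0,-0.9],[0,0,0]],
  ],
)

```text
t: 25.65
ee_pos: [574.0, 30.6, 210.6]
orientation: [2.529, 1.858, 0.008]
ft_force: [0.0, -0.2, -1.3]
width: 0.6
```

```bash
python3 - <<'E'
from h import *
ctrl.get_image('side')
for c in ['scene','side','wrist']:
    o,im=snap(c,c+'17.png')
    for n in ['ram_end','grip_bar','yo_half','plunger_top','pad_box','yo_whole','oil_bottle','spacer','bearing_jar','screwdriver','gauge_disc']: print(c,n,[(np.round(d['location']).tolist(),round(d['p'],2)) for d in ctrl.pinpoint(c,n)][:3])
go(572.5,30,74,72.6)
E
```

```text
scene ram_end [([482.0, -197.0, 90.0], 0.76), ([536.0, 292.0, 0.0], 0.42)]
scene grip_bar [([581.0, -226.0, 192.0], 0.78)]
scene yo_half [([585.0, 185.0, 0.0], 0.87), ([485.0, -195.0, 29.0], 0.74)]
scene plunger_top [([570.0, 30.0, 83.0], 0.67), ([392.0, -8.0, 93.0], 0.59)]
scene pad_box [([537.0, 291.0, -1.0], 0.67), ([484.0, -194.0, 24.0], 0.21)]
scene yo_whole [([432.0, 197.0, -5.0], 0.66)]
scene oil_bottle [([454.0, 354.0, -6.0], 0.48)]
scene spacer [([484.0, 36.0, 1.0], 0.65), ([481.0, -199.0, 30.0], 0.45)]
scene bearing_jar [([512.0, -107.0, -2.0], 0.64), ([534.0, 290.0, -2.0], 0.22)]
scene screwdriver [([732.0, -15.0, 3.0], 0.78)]
scene gauge_disc [([639.0, 25.0, -4.0], 0.62), ([488.0, -193.0, 27.0], 0.54)]
side ram_end [([485.0, -194.0, 95.0], 0.97), ([489.0, -201.0, 30.0], 0.3)]
side grip_bar [([486.0, -203.0, 30.0], 0.19)]
side yo_half [([484.0, -192.0, 32.0], 0.83), ([587.0, 185.0, 2.0], 0.56)]
side plunger_top [([542.0, 292.0, 3.0], 0.55), ([390.0, -5.0, 98.0], 0.52), ([641.0, 19.0, -1.0], 0.46)]
side pad_box [([540.0, 291.0, 0.0], 0.77), ([576.0, -227.0, 86.0], 0.31)]
si
[... 388 characters left out ...]
 92.0], 0.9)]
wrist grip_bar [([571.0, 30.0, 90.0], 0.65), ([481.0, -194.0, 93.0], 0.45)]
wrist yo_half [([482.0, -194.0, 32.0], 0.95), ([582.0, 186.0, 3.0], 0.59)]
wrist plunger_top [([388.0, -6.0, 89.0], 0.79), ([574.0, 30.0, 87.0], 0.61)]
wrist pad_box [([535.0, 296.0, -1.0], 0.74)]
wrist yo_whole [([440.0, 191.0, -1.0], 0.62)]
wrist oil_bottle [([458.0, 353.0, 0.0], 0.68), ([560.0, 33.0, -3.0], 0.22)]
wrist spacer [([483.0, 35.0, 1.0], 0.59)]
wrist bearing_jar [([518.0, -104.0, -3.0], 0.81)]
wrist screwdriver [([461.0, 350.0, 2.0], 0.46)]
wrist gauge_disc [([637.0, 24.0, 1.0], 0.57)]
t 27.5 now [571.9  30.5 207.7] 72.6 w 0.5 f [-0.3  0.2  0.4] shift [-0.002  0.005  0.891] turn [0. 0. 0.]
```

View pics/side17.png

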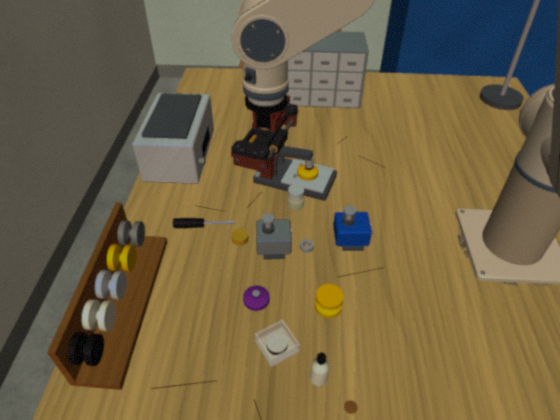

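View pics/wrist17.png

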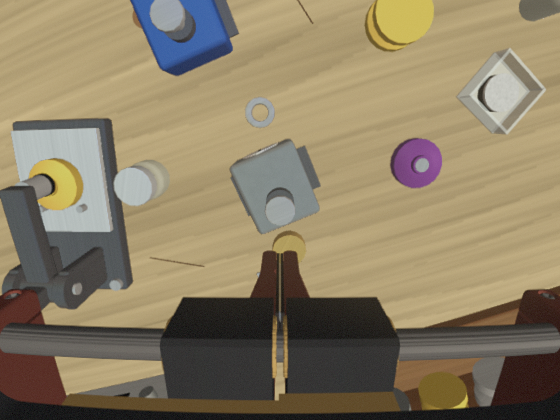

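The half is clamped under the ram at (50,184), the plunger is out again at (280,207), the bystanders are where they were and the arm is clear. Handing in.

```bash
python3 -c "
from workcell import ctrl
print(ctrl.close_job(), ctrl.get_obs()['t'])"
```

```text
the job is handed in; nothing more can be done
the job is handed in; nothing more can be done
```

I did every step in order and handed the job in at about 27.5 s of the 69 s allowed; the system reports no verdict.

- **Lever opened:** I pushed the handle bar over and the lever snapped to its open stop. The bar was then at z≈68 mm, against an expected 66 mm.
- **Half placed:** I put the yellow half hub up on the plate. Measured against the pins and plate edges, it sat within about 1 mm of the nest centre.
- **Lever closed:** I pushed the ram arm back over and the ram came down on the hub. The end of the ram arm was at about 92 mm, or roughly 0.07 rad, as expected with the half clamped.
- **Timer started:** I pressed the grey timer's plunger to its hard stop, at z 75.9 mm with about 40 N at the wrist. It then sprang back out.

**Last checks:** The pictures show the half still upright under the ram and the plunger out. The bystanders appeared within a few mm of where they started, and the arm is clear with about 0 N on it.

**Disagreements and limits:**
- **Plunger height:** the scene camera read the plunger top at 83 mm after release. The wrist camera read 87–90 mm, and the side camera 89 mm under a wrong label, so I took it as fully out.
- **Clamping force:** I could not measure the ram's force on the hub; I judged it only from the lever angle.

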